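# Set an injection pump to its timing mark

## Task

Two fuel injection pumps stand nose-up on the test-bench table. On the round-bodied pump, whose hub carries one straight upright tang, turn the hub by the tang until the mark on the hub points at the fixed pointer on the pump's rim, then let go. Leave the hub of the square-bodied pump, the one with the cross-shaped dogs, as it is set.

Things in the scene. Friction and masses are not known exactly. Their poses are not given: they have to be found in the camera images.
- hub (a joint): Hub of the round-bodied pump (the one to set): dark steel disc, 88 mm across, 12 mm thick, on a fixed vertical axis. Value: angle in rad from the fixed pointer to the hub's mark, positive anticlockwise from above; 0 = mark at the pointer. Starts at 0.5 to 1.25, so the short way is clockwise. No stop near 0 (stops at -3.1, 3.1), light drag 0.12 N m, no spring, stays where left.
- hub_grip (a point): Grip point in that hub's tang, on the hub axis: an upright steel bar 40 mm long, 16 mm thick, 41 mm tall above the disc; point 27 mm above the disc, 14 mm below the tang's top, 117 mm above the table. x runs level along the tang towards the mark, y across its thickness, z up; they turn with the hub. Mark: white rib on the disc off one tang end, 27-43 mm from the axis, 8 mm wide, 2.5 mm high.
- pointer_tip (a point): Tip of the fixed pointer on the round pump's rim: a small black arrow, 8 to 17 mm wide, aimed at the hub axis, 47 mm from it, just outside the disc and 2 mm below its top. The mark must point at it. The pump is fixed, an aluminium round 136 mm across on a dark foot 150 x 130 mm; only the tang stands more than 3 mm above the disc.
- cross_mark (a point): Outer end of the white mark on the square-bodied pump's hub (leave alone), 43 mm from that hub's axis. That pump is fixed, 136 x 112 mm at its rim, with a like disc and pointer, but a low cross of two bars 40 mm long, 20 mm above the disc. Either pump may stand on the left or the right.
Mind the look-alikes: they are no part of the job. What is shaped like the part that bears hub but blue, green or turquoise is not meant.

How it is judged:
At the end, for the whole second after the job is handed in: The mark on the round-bodied pump's hub points at the fixed pointer to within 0.2 rad (about 11 degrees) either way and the hub is at rest (value of joint hub between -0.2 and 0.2 rad and velocity of joint hub between -0.05 and 0.05 rad/s); the robot touches nothing.
It fails at once if the hub of the square-bodied pump is turned (its mark moves more than 10 mm) (distance of cross_mark from where it was at the start of the episode above 0.01 m).
It also fails if it takes over 29 s, if anything falls off the work surface, if the arm or the gripper's body presses on something with over 40 N, if the wrist force passes 120 N, or if a joint passes its speed limit or range.

## Robot

A 6-joint arm with a two-finger parallel gripper is mounted at the origin on the work surface. World frame = base frame: x ahead of the robot, y to its left, z up, the work surface at z = 0. Lengths are in m, angles in rad, forces in N, time in s.
With the tool pointing down it reaches from about 0.225 to 0.875 m from the base axis. Payload 3.4 kg.
Tool frame: the origin (TCP) lies midway between the tips of the shut fingers; the grasp point (between the pads) lies r.grasp_offset behind it (r.grasp_offset is the distance from the TCP to the grasp point, in m); y points along the fingers, z is the direction in which the jaws open and shut, and the axes are right-handed (so a half turn about y gives the same grasp; the last joint's range is limited). The gripper opens to 85 mm and grips with 20 to 120 N. Pads are 22 mm wide; open, the fingers measure 114 mm over their backs; the gripper's body (76 mm by 85 mm) begins 54 mm behind the grasp point. The pads swing forward as they close: fully open they stand 13 mm farther back than shut.
Start: joints at [1.021, 0.276, 1.505, -0, 1.361, -0.121], TCP at [0.239, 0.523, 0.231] pointing down, gripper open.
Joint ranges: [-2.89, 2.89], [-0.75, 2.08], [0.22, 2.7], [-1.18, 4.32], [0.11, 2.71], [-2.7, 2.7]. Speed limits (rad/s): [2.57, 2.57, 3.14, 3.14, 3.14, 3.14].

## Interface

Orientations are given as a rotation vector (axis times angle).
In Python, from rig import r gives the robot as it stands.
- The arm moves only by the tool step_arm, never from a script. Its argument "increments" is a list that holds one entry, the list of rows, each a list of 7 numbers: the shift along the tool's x, y, z in units of 0.15 m (1.0 is 0.15 m), then the turn, a rotation vector about the tool's x, y, z in units of 60 degrees (1.0 is 60 degrees), then the closure, from -1 (fully open) to 1 (shut). In form: [[[dx, dy, dz, rx, ry, rz, gripper], ...]]. A call has 1 to 8 rows; each row is the pose to reach, as a shift and turn from the pose commanded when the call began, along the tool's axes at that moment; what a row does not reach only later rows make up. A row lasts 1/10 s, in which the tool goes at most 50 mm and 8.59 degrees, less where a joint would pass 70% of its speed; a pose out of reach is approached as far as the arm can. A call with a number of a shift or a turn outside -1 to 1 is refused whole. A call with a gripper value outside its range is refused whole. The fingers move at their own pace and stop on an object; the grip force is fixed at half the most. Time passes only in rows, so rows that repeat a pose let the fingers close. It gives the time, the measured TCP pose, the force and the opening at its end, in the units of the state.
- r.read_state(): the state, without advancing time (a new reading comes with each control period).
- r.get_image(name): name is "side" or "top"; returns the picture (400x640x3 uint8, red, green, blue); there is no depth.
- r.camera_model(name): a dict with "camera_matrix" (3x3 intrinsics, pixels), "origin" and "rotation" of the camera in the world. Camera axes: x right, y down, z forward; pixel columns grow to the right and rows downward; lengths in m; the calibration is good to about 2 mm. A picture is of the moment at which its call begins. camera_model takes no time and is no camera call.
- r.hand_in(): hands the job in, once; it reports no verdict.
The state is a dict: "time": time; "joints": joint angles; "qvel": joint speeds; "joint_torque": joint torques, N m; "ee_pos": TCP position; "eef_rot": TCP orientation; "wrist_force": force on the tool from outside, world axes, zero at the start; "wrist_torque": the same for the moment, N m; "grip_width": finger opening in m.
Only numpy, scipy, OpenCV 4.12 (cv2) and the standard library are available. Lean on these libraries where they do the work, as an engineer would, in place of code of your own. Each camera call takes 0.05 s, during which the arm holds its last target. There are 200 camera calls.

## Working session

There is one attempt and no reset: what is moved stays moved. The work goes in short steps, Python scripts to look and compute and a tool call to move; the robot and the scene stay as the last step left them, time stands still between calls to the robot, and variables do not carry over. Pictures are saved under pics/ and viewed, about 8 in all and at most 12, crops included, and the job is handed in when it is done.

Besides the shell and the picture viewer there is one more tool, called by a JSON object that holds its "op" and its "data", one argument or row to a line. step_arm: Moves the arm, as the interface text tells. Shifts and turns lie within -1 to 1; 1 stands for 0.15 m of shift or 60 degrees of turn. Its arguments: {"type":"object","properties":{"increments":{"type":"array"}},"required":["increments"]}

```bash
mkdir -p pics; python3 - <<'E'
from rig import r
import cv2,numpy as np
for n in("top","side"):
    im=r.get_image(n); cv2.imwrite(f"pics/{n}0.png",im[:,:,::-1])
    m=r.camera_model(n); print(n,{k:np.round(v,4).tolist() if not isinstance(v,str) else v for k,v in m.items()})
s=r.read_state(); print(s, r.grasp_offset)
E
```

```text
top {'camera_matrix': [[364.3139, 0.0, 314.1287], [0.0, 364.3139, 200.1672], [0.0, 0.0, 1.0]], 'origin': [0.3934, -0.1059, 0.9132], 'rotation': [-2.1517, 2.1102, -0.1675]}
side {'camera_matrix': [[477.2116, 0.0, 323.0428], [0.0, 477.2116, 198.3491], [0.0, 0.0, 1.0]], 'origin': [0.1212, -0.7557, 0.9094], 'rotation': [-2.3045, 0.6893, -0.2717]}
{'time': 0.1, 'joints': array([ 1.02097938e+00,  2.76540701e-01,  1.50603762e+00,  1.45076042e-05,
        1.36070547e+00, -1.20989156e-01]), 'qvel': array([-0.00095886, -0.00236945, -0.00593297,  0.00070491,  0.00045717,
       -0.00019014]), 'joint_torque': array([ 3.81599375e-04, -4.17700267e+01, -2.46404493e+01, -7.56565601e-05,
        5.92142125e-03, -1.00438919e-05]), 'ee_pos': array([0.23882626, 0.52252053, 0.23050873]), 'eef_rot': array([-1.54610038,  0.33685972, -0.33595847]), 'wrist_force': array([ 0.04928909,  0.25527498, -0.51055507]), 'wrist_torque': array([ 0.03999917, -0.02158531, -0.03453496]), 'grip_width': 0.08564228648633902} 0.0187
```

View pics/top0.png

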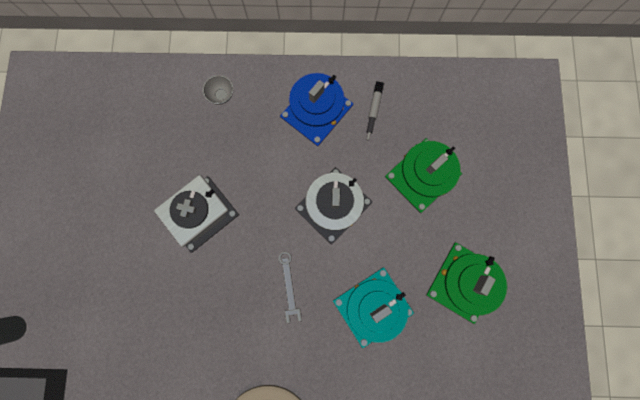

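View pics/side0.png

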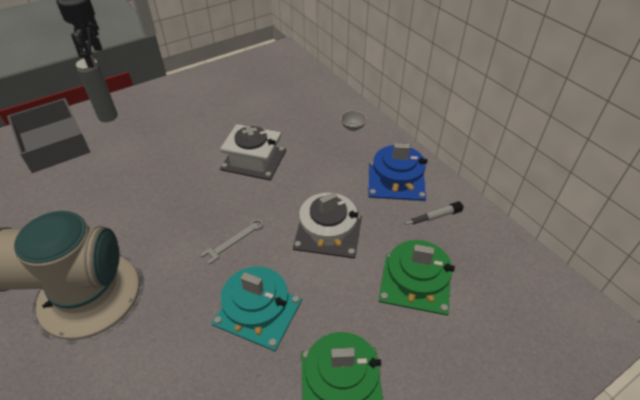

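The top view shows the grey round pump at about (335,201), with its tang up the picture and its pointer at (352,182). The square pump is at (190,209). In the side view the round pump is at about (328,212). I'll zoom in on both.

```bash
python3 - <<'E'
import cv2,numpy as np
a=cv2.imread("pics/top0.png")[165:240,295:375]; b=cv2.imread("pics/side0.png")[185:260,290:370]
f=lambda x:cv2.resize(x,None,fx=5,fy=5,interpolation=cv2.INTER_CUBIC)
cv2.imwrite("pics/crop0.png",np.hstack([f(a),f(b)]))
E
```

```text
(no output)
```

View pics/crop0.png

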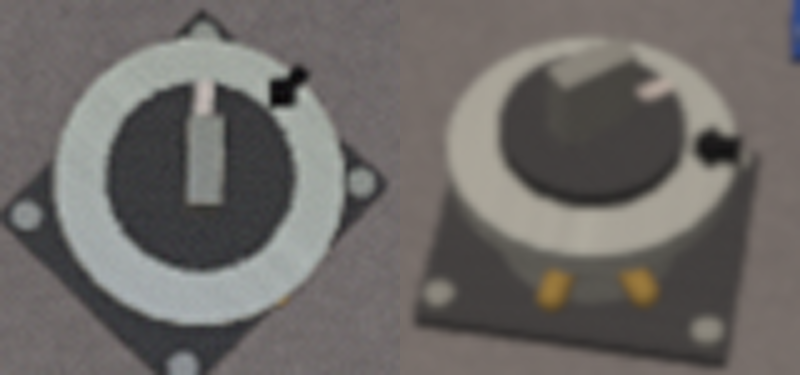

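```bash
cat > h.py <<'E'
import cv2,numpy as np
from scipy.spatial.transform import Rotation as R
from rig import r
def ray(n,p):
    m=r.camera_model(n); d=np.linalg.inv(m["camera_matrix"])@[p[0],p[1],1]
    rot=np.array(m["rotation"]); M=rot if rot.shape==(3,3) else R.from_rotvec(rot).as_matrix()
    d=M@d; return np.array(m["origin"]),d/np.linalg.norm(d)
def plane(n,p,z):
    o,d=ray(n,p); return o+d*(z-o[2])/d[2]
def tri(pt,ps):
    o1,d1=ray("top",pt);o2,d2=ray("side",ps)
    t=np.linalg.lstsq(np.c_[d1,-d2],o2-o1,rcond=None)[0]
    a,b=o1+t[0]*d1,o2+t[1]*d2; return (a+b)/2,np.linalg.norm(a-b)
E
cat > m.py <<'E'
from h import *
import sys
c=lambda x,y,ox,oy:((x+.5)/5-.5+ox,(y+.5)/5-.5+oy)
T=lambda x,y:c(x,y,295,165); S=lambda x,y:c(x-400,y,290,185)
P={"tangtop":(T(205,160),S(592,63)),"mark":(T(204,97),S(655,88)),"ptr":(T(272,104),S(696,147))}
for k,(a,b) in P.items():
    p,e=tri(a,b); print(k,p.round(4),round(e,4))
# disc contour in top view: dark blob inside ring
g=cv2.cvtColor(cv2.imread("pics/top0.png"),cv2.COLOR_BGR2GRAY)
m=((g<95)).astype(np.uint8); 
yy,xx=np.mgrid[:400,:640]; m[(xx-335)**2+(yy-200)**2>21**2]=0
cs=max(cv2.findContours(m,0,cv2.CHAIN_APPROX_NONE)[0],key=cv2.contourArea)
e=cv2.fitEllipse(cv2.convexHull(cs)); print(e)
z=.090
C=plane("top",e[0],z); print("axis",C.round(4),"diam",e[1][0]/364.3*(.9132-z))
M=plane("top",P["mark"][0],z+.0025);Q=plane("top",P["ptr"][0],z-.002)
tt=plane("top",P["tangtop"][0],.131)
A=lambda v:np.arctan2(v[1],v[0])
print("mark",(M-C).round(4),A(M-C),"ptr",(Q-C).round(4),A(Q-C),"tangtop",tt.round(4)); print("hub",A(M-C)-A(Q-C))
s=r.read_state(); print(R.from_rotvec(s["eef_rot"]).as_matrix().round(3))
E
python3 m.py
```

```text
tangtop [ 0.5341 -0.1449  0.1274] 0.0014
mark [ 0.5697 -0.1457  0.0906] 0.0004
ptr [ 0.5699 -0.1783  0.0794] 0.0016
((334.7401428222656, 199.43450927734375), (36.903526306152344, 38.253807067871094), 43.622764587402344)
axis [ 0.5335 -0.1445  0.09  ] diam 0.0833900160725353
mark [ 0.0356 -0.001   0.0025] -0.028458653198005692 ptr [ 0.0339 -0.0327 -0.002 ] -0.7676933416812667 tangtop [ 0.5328 -0.1444  0.131 ]
hub 0.739234688483261
[[ 0.909 -0.001  0.416]
 [-0.416 -0.001  0.909]
 [-0.    -1.    -0.002]]
```

The axis is at (0.5335, -0.1445). The tang top triangulates to z = 0.127 (the text gives 0.131) and the disc to about 0.09, so the heights agree. The hub reads about 0.74 rad and the tang lies at -1.6° in the world. I'll travel at the present height.

{"op": "step_arm", "data": {
  "increments": [
    [[0.25,0,-0.22,0,0,0,-1],[0.5,0,-0.44,0,0,0,-1],[0.75,0,-0.67,0,0,0,-1],[1,0,-0.89,0,0,0,-1],[1,0,-0.89,0,0,0,-1]]
  ]
}}

```text
time: 0.6
ee_pos: [0.3214, 0.3341, 0.231]
eef_rot: [-1.547, 0.34, -0.342]
wrist_force: [-0.3, 1.3, -0.5]
grip_width: 0.0854
```

{"op": "step_arm", "data": {
  "increments": [
    [[0.25,0,-0.22,0,0,0,-1],[0.5,0,-0.44,0,0,0,-1],[0.75,0,-0.67,0,0,0,-1],[1,0,-0.89,0,0,0,-1],[1,0,-0.89,0,0,0,-1]]
  ]
}}

```text
time: 1.1
ee_pos: [0.4033, 0.1509, 0.2312]
eef_rot: [-1.546, 0.341, -0.344]
wrist_force: [0.3, 1.0, 0.0]
grip_width: 0.0858
```

{"op": "step_arm", "data": {
  "increments": [
    [[0.25,0,-0.22,0,0,0,-1],[0.5,0,-0.44,0,0,0,-1],[0.75,0,-0.67,0,0,0,-1],[1,0,-0.89,0,0,0,-1],[1,0,-0.89,0,0,0,-1]]
  ]
}}

```text
time: 1.6
ee_pos: [0.4849, -0.0323, 0.2309]
eef_rot: [-1.546, 0.339, -0.342]
wrist_force: [-1.0, 0.7, -0.3]
grip_width: 0.0856
```

{"op": "step_arm", "data": {
  "increments": [
    [[0.2,0,-0.18,0,-0.12,0,-1],[0.4,0,-0.36,0,-0.25,0,-1],[0.606,0,-0.545,0,-0.383,0,-1],[0.606,0,-0.545,0,-0.383,0,-1],[0.606,0,-0.545,0,-0.383,0,-1]]
  ]
}}

```text
time: 2.1
ee_pos: [0.5307, -0.1392, 0.2305]
eef_rot: [-1.569, 0.024, -0.022]
wrist_force: [-0.6, -0.4, 0.4]
grip_width: 0.0854
```

```bash
python3 - <<'E'
from h import *
s=r.read_state(); M=R.from_rotvec(s["eef_rot"]).as_matrix(); print(s["ee_pos"],s["joints"].round(3)); print(M.round(3))
print("jaw deg",np.degrees(np.arctan2(M[1,2],M[0,2])))
d=np.array([.5335,-.1445,.150])-s["ee_pos"]; print((M.T@d/.15).round(3))
im=r.get_image("side"); cv2.imwrite("pics/side1.png",cv2.resize(im[100:280,230:450,::-1],None,fx=3,fy=3))
E
```

```text
[ 0.53066344 -0.13921909  0.23048472] [-3.840e-01  2.380e-01  1.560e+00  1.000e-03  1.346e+00 -1.926e+00]
[[ 1.    -0.002  0.029]
 [-0.029  0.002  1.   ]
 [-0.002 -1.     0.002]]
jaw deg 88.33264999560528
[ 0.021  0.536 -0.036]
```

View pics/side1.png

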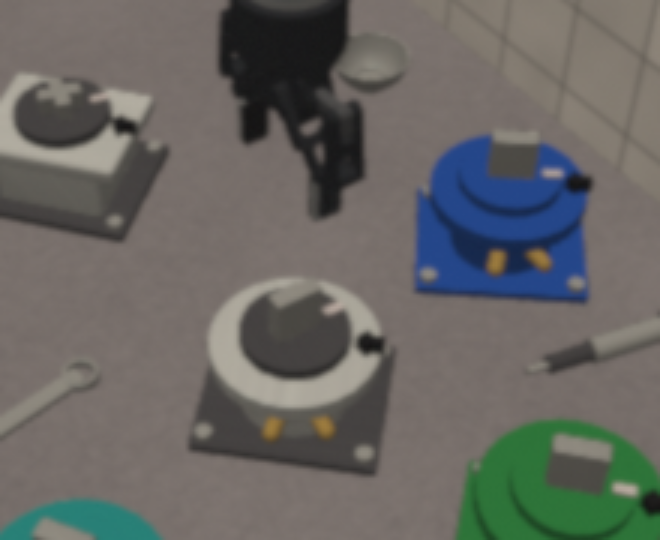

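The hand hangs open above the round pump with its jaws across the tang. I'll correct the small offset and go down to TCP z of about 0.10.

{"op": "step_arm", "data": {
  "increments": [
    [[0.021,0.2,-0.036,0,0,0,-1],[0.021,0.4,-0.036,0,0,0,-1],[0.021,0.6,-0.036,0,0,0,-1],[0.021,0.75,-0.036,0,0,0,-1],[0.021,0.87,-0.036,0,0,0,-1],[0.021,0.87,-0.036,0,0,0,-1],[0.021,0.87,-0.036,0,0,0,-1]]
  ]
}}

```text
time: 2.85
ee_pos: [0.5334, -0.1444, 0.1012]
eef_rot: [-1.57, 0.021, -0.021]
wrist_force: [-0.1, -0.2, 1.2]
grip_width: 0.0855
```

```bash
python3 - <<'E'
from h import *
s=r.read_state(); print(s["ee_pos"],s["wrist_force"])
im=r.get_image("top")[:,:,::-1];b=r.get_image("side")[:,:,::-1]
f=lambda x:cv2.resize(x,None,fx=5,fy=5,interpolation=cv2.INTER_CUBIC)
cv2.imwrite("pics/c2.png",np.hstack([f(im[155:240,295:375]),f(b[165:250,290:370])]))
E
```

```text
[ 0.53342375 -0.14443688  0.10123935] [-0.05057153 -0.21377567  1.15410821]
```

View pics/c2.png

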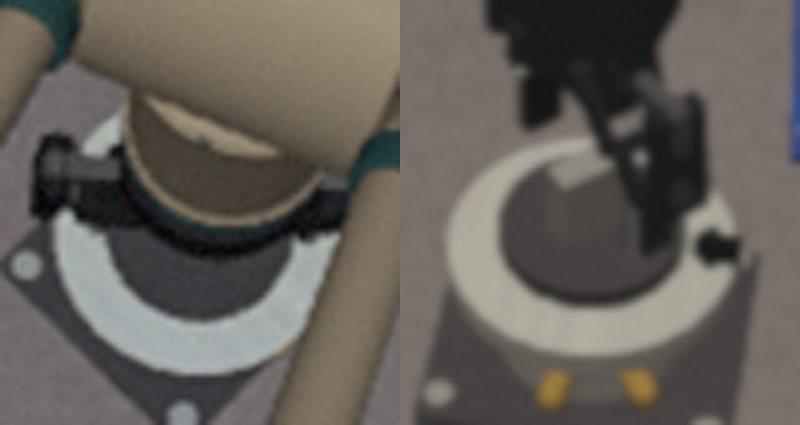

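The tang stands between the open fingers, at about (590,170) in the right-hand crop, with free space on both sides. Closing.

{"op": "step_arm", "data": {
  "increments": [
    [[0,0,0,0,0,0,-0.3],[0,0,0,0,0,0,0.2],[0,0,0,0,0,0,0.6],[0,0,0,0,0,0,1],[0,0,0,0,0,0,1],[0,0,0,0,0,0,1],[0,0,0,0,0,0,1],[0,0,0,0,0,0,1]]
  ]
}}

```text
time: 3.75
ee_pos: [0.5336, -0.1449, 0.1011]
eef_rot: [-1.569, 0.022, -0.022]
wrist_force: [0.4, 6.0, 5.0]
grip_width: 0.015
```

Gripped at 15 mm. Turning 42° clockwise, which is positive about the tool's y.

{"op": "step_arm", "data": {
  "increments": [
    [[0,0,0,0,0.06,0,1],[0,0,0,0,0.16,0,1],[0,0,0,0,0.27,0,1],[0,0,0,0,0.38,0,1],[0,0,0,0,0.49,0,1],[0,0,0,0,0.6,0,1],[0,0,0,0,0.67,0,1],[0,0,0,0,0.706,0,1]]
  ]
}}

```text
time: 4.55
ee_pos: [0.5338, -0.1443, 0.1011]
eef_rot: [-1.483, 0.602, -0.601]
wrist_force: [0.1, 6.1, 4.2]
grip_width: 0.0151
```

{"op": "step_arm", "data": {
  "increments": [
    [[0,0,0,0,0,0,1],[0,0,0,0,0,0,1]]
  ]
}}

```text
time: 4.75
ee_pos: [0.5338, -0.1443, 0.1011]
eef_rot: [-1.483, 0.601, -0.6]
wrist_force: [0.7, 6.8, 5.1]
grip_width: 0.0149
```

```bash
python3 - <<'E'
from h import *
s=r.read_state(); M=R.from_rotvec(s["eef_rot"]).as_matrix(); print(s["ee_pos"],s["wrist_force"],s["wrist_torque"],s["grip_width"])
print("jaw deg",np.degrees(np.arctan2(M[1,2],M[0,2])))
b=r.get_image("side")[:,:,::-1]
cv2.imwrite("pics/c3.png",cv2.resize(b[165:250,290:370],None,fx=5,fy=5,interpolation=cv2.INTER_CUBIC))
E
```

```text
[ 0.53378431 -0.14429484  0.1011485 ] [0.70095669 6.77827549 5.08976218] [ 0.80610162 -0.00955286 -0.10115632] 0.014898344181271261
jaw deg 45.99439379085801
```

View pics/c3.png

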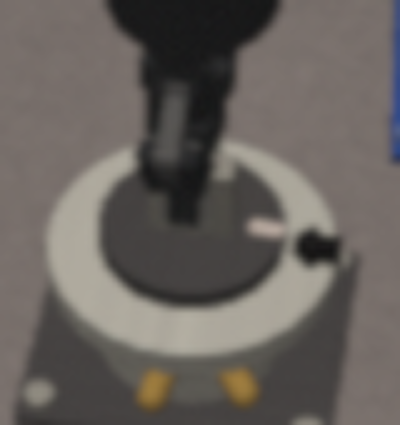

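The hub turned with the gripper. The mark at (265,228) now aims at the pointer at (300,245). I'll open, then lift straight up.

{"op": "step_arm", "data": {
  "increments": [
    [[0,0,0,0,0,0,0.3],[0,0,0,0,0,0,-0.3],[0,0,0,0,0,0,-1],[0,0,0,0,0,0,-1],[0,0,0,0,0,0,-1],[0,0,0,0,0,0,-1],[0,0,0,0,0,0,-1]]
  ]
}}

```text
time: 5.5
ee_pos: [0.5335, -0.1461, 0.1008]
eef_rot: [-1.486, 0.6, -0.6]
wrist_force: [0.3, -0.4, -0.0]
grip_width: 0.0856
```

{"op": "step_arm", "data": {
  "increments": [
    [[0,-0.1,0,0,0,0,-1],[0,-0.3,0,0,0,0,-1],[0,-0.5,0,0,0,0,-1],[0,-0.75,0,0,0,0,-1],[0,-0.95,0,0,0,0,-1],[0,-0.95,0,0,0,0,-1]]
  ]
}}

```text
time: 6.1
ee_pos: [0.5361, -0.147, 0.2482]
eef_rot: [-1.486, 0.592, -0.608]
wrist_force: [0.5, -0.0, 0.7]
grip_width: 0.0854
```

{"op": "step_arm", "data": {
  "increments": [
    [[-0.2,0,0.2,0,0,0,-1],[-0.4,0,0.4,0,0,0,-1],[-0.6,0,0.6,0,0,0,-1],[-0.8,0,0.8,0,0,0,-1],[-1,0,1,0,0,0,-1],[-1,0,1,0,0,0,-1],[-1,0,1,0,0,0,-1]]
  ]
}}

```text
time: 6.8
ee_pos: [0.5291, 0.0668, 0.2425]
eef_rot: [-1.488, 0.599, -0.597]
wrist_force: [-0.6, -0.2, 0.3]
grip_width: 0.0853
```

```bash
python3 - <<'E'
from h import *
im=r.get_image("top")[:,:,::-1];b=r.get_image("side")[:,:,::-1]
f=lambda x:cv2.resize(x,None,fx=5,fy=5,interpolation=cv2.INTER_CUBIC)
cv2.imwrite("pics/c4.png",np.hstack([f(im[165:240,295:375]),f(b[185:260,290:370])]))
E
```

```text
(no output)
```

View pics/c4.png

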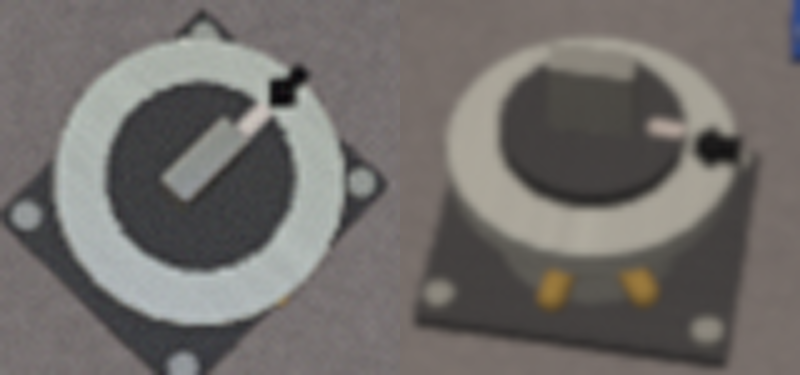

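The white rib at (255,119) lies on the line from the hub centre (200,175) to the pointer tip (273,103), within 1–2°. The hand is clear, so I'm handing in.

```bash
python3 -c "
from rig import r
print(r.read_state()['qvel'].round(3)); print(r.hand_in())"
```

```text
[-0.017 -0.001 -0.003  0.003  0.002  0.002]
the job is handed in; nothing more can be done
None
```

I turned the round-bodied pump's hub about 42° clockwise by its tang, let go, and moved the hand clear. I handed the job in at about 7 s of the 29 s allowed.

- **Mark:** in the last top picture the mark lines up with the pointer to within 1–2°, judged by reading pixel positions off the enlarged picture. The limit is about 11°. The side picture agrees.
- **Forces:** the wrist force read at the end of each move stayed below about 10 N, well under the 120 N limit. Contact forces on the gripper body were not measured separately.
- **Square-bodied pump:** the arm only passed well above it. I did not measure its mark again at the end.
- **Measurements that disagreed slightly:** the two views put the tang top at 127 mm (the text gives 131 mm). The pointer came out at 79 mm (expected about 88 mm), and the disc 83 mm across (given as 88 mm). None of these mattered for the grasp.

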